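Unlock the sprung parts chest with the panel key

TASK

Take the short T-handled panel key with the flat blade out of the wooden tool block, feel its blade into the slot of the round lock in the chest's lid and push it fully home, gently and without forcing it. Then turn the key clockwise to its stop so that the hidden bolt lets go, and leave the key standing in the lock with the lid sprung ajar. Disturb nothing else on the bench.

Things in the scene. Friction and masses are not known exactly. Their poses are not given: they have to be found in the camera images.
- panel_key: Loose T-handled steel panel key, about 0.12 kg, standing upright in one of the block's three holes, collar on the block's top. Origin: middle of the underside of its round collar (21 mm across, 4 mm thick). Below it (-z) the flat blade, 3 mm thick along x, 14 mm wide along y, 16 mm long; above it a 10 mm round shaft. The same after a half turn about z.
- key_handle (a point): Middle of the key's black T handle, 48 mm above the key's origin: a flat bar 60 mm long along the key's y, 12 mm thick along x, 14 mm high, in one plane with the blade. In the block it lies within about 25 degrees of the line of the holes.
- tool_block: Fixed wooden block, 235 mm along x, 70 mm along y, 50 mm high; origin in the middle of its underside. Three 16 mm holes, 40 mm deep, in its top on the x axis at -82, 0 and +82 mm. One holds the key, the others the two nut drivers, in any order.
- nut_driver_a: T-handled nut driver, taller than the key: round shaft on a plain 15 mm socket barrel, no collar, round 10 mm cross bar 50 mm long, 98 mm above the foot (58 mm above the block). Origin at the foot, 10 mm above the bench. Stands loosely in the block. Leave it.
- nut_driver_b: A second nut driver like the first. Leave it.
- chest: Fixed olive steel chest, 220 mm along x, 300 mm along y, 100 mm high without its lid; origin in the middle of its underside; its front looks to -x. A 3 mm sheet lid lies on it, hinged along the far (+x) edge, with the lock near its front edge on the middle line.
- lid (a joint): Angle of the lid, rad: about 0 while the bolt holds it, positive as its front rises. Once the bolt is free a spring lifts it, with about 5 N at the lock, to rest about 0.1 rad open (the lock then stands some 18 mm higher); a key held down on the lock holds the lid down.
- lock_face (a point): Middle of the flat face of the lock's turning steel insert, in the lid, 76 mm in front of the chest's origin, 104 mm above the bench with the lid shut; z up along the lock's axis, x and y as the lid's. A fixed ring, 24 mm inside, 40 mm outside, stands 0.6 mm proud around it. With the key home its collar rests here: the key's origin is at this point.
- slot_floor (a point): Bottom of the insert's slot, 18 mm under lock_face on the lock's axis; axes are the lid's and do not turn with the insert. The slot is 4 x 15 mm with sharp lips. It stays where the last user left it: its long way points anywhere from the chest's x line to 63 degrees clockwise of that from above. Not measured: feel for it or see it. The blade enters if within about 0.08 rad.
- bolt_keeper (a point): Front keeper inside the chest, hidden under the lid, that the bolt hooks under. The insert turns clockwise from above against some 0.1 N m. The bolt comes free about 75 degrees clockwise of the chest's x line; a hard stop is at 90 degrees, the slot and handle then along the chest's y. More than 35 N between key and chest damages the lock; 5 N is ample to feel with.
- bolt_bin: Blue open-fronted bin with bolts, 110 x 90 x 55 mm. Leave it.
- spanner: Steel spanner, 170 mm, lying flat. Leave it.
- screwdriver: Screwdriver with a red handle, 180 mm, lying flat. Leave it.
- screw_jar: Glass jar, 52 mm across, 70 mm high, steel cap. Leave it.
- bearing: Steel ring, 52 mm across, 15 mm high. Leave it.
- carton: Small cardboard box, 90 x 60 x 50 mm. Leave it.
There are look-alikes about, which are no part of the job. What is shaped like the panel_key but orange or purple is not meant.

How it is judged (in metres and radians):
On the way, in this order (a step that is already met when the one before it is completed fails the run):
1. the key is lifted out of the block (height (world z) of panel_key above 0.08 m), for 0.1 s.
2. the key's blade is fully home in the lock, collar on its face, with the lid still held by the bolt (distance between panel_key and lock_face below 0.0035 m and angle between the z axis of panel_key and the z axis of lock_face, either way round below 0.08 rad and value of joint lid below 0.015 rad), for 0.2 s.
3. the key is turned clockwise to its stop (distance between panel_key and lock_face below 0.006 m and angle between the y axis of panel_key and the y axis of chest, either way round below 0.25 rad), for 0.1 s.
At the end, for the whole second after the job is handed in: The lid is sprung ajar (0.05 to 0.2 rad) and the key stands at rest in the lock, home to within 6 mm, its handle turned to within 0.25 rad of the chest's y (the stop) (all of step 3 and value of joint lid between 0.05 and 0.2 rad and linear speed of panel_key below 0.02 m/s); the robot touches nothing.
It fails at once if the key is forced: more than 35 N between key and chest (contact force between panel_key and chest above 35 N).
It fails at once if another tool or a thing on the bench is moved by more than 15 mm (distance of any of nut_driver_a, nut_driver_b, bolt_bin, spanner, screwdriver, screw_jar, bearing, carton from where it was at the start of the episode above 0.015 m).
It also fails if it takes over 64 s, if anything falls off the work surface, if the arm or the gripper's body presses on something with over 40 N, if the wrist force passes 120 N, or if a joint passes its speed limit or range.

ROBOT

A 6-joint arm with a two-finger parallel gripper is mounted at the origin on the work surface. World frame = base frame: x ahead of the robot, y to its left, z up, the work surface at z = 0. Lengths are in mm, angles in rad, forces in N, time in s.
With the tool pointing down it reaches from about 275 to 825 mm from the base axis. Payload 4.9 kg.
Tool frame: the origin (TCP) lies at the centre of the arm's flange, where the gripper is bolted on; the fingertips stand 173 mm ahead of it and the grasp point (between the pads) lies 155 mm ahead of it (arm.finger_overhang is the distance from the TCP to the fingertips, in mm); z points along the fingers, y is the direction in which the jaws open and shut (so a half turn about z gives the same grasp; the last joint's range is limited). The gripper opens to 85 mm and grips with 20 to 120 N. Pads are 22 mm wide; open, the fingers measure 114 mm over their backs; the gripper's body (76 mm by 85 mm) begins 54 mm behind the grasp point. The pads swing forward as they close: fully open they stand 13 mm farther back than shut.
Start: joints at [1.158, 0.326, -0.193, 1.052, 0, 1.437], TCP at [151.355, 528.782, 404.681] pointing down, gripper open.
Joint ranges: [-2.65, 2.65], [-0.97, 1.79], [-1.3, 1.35], [-1.93, 2.1], [-1.47, 1.37], [-3.14, 3.14]. Speed limits (rad/s): [2.57, 2.57, 3.14, 3.14, 3.14, 3.14].

INTERFACE

Orientations are given as [roll, pitch, yaw] about the fixed x, y, z axes, in that order (R = Rz(yaw) Ry(pitch) Rx(roll)).
In Python, from rig import arm, vision, ticket gives the robot as it stands.
- The arm moves only by the shell command python3 -m crank 'ROWS' [FORCE]. ROWS is JSON, a list of rows, each an object with "gripper": the closure, from -1 (fully open) to 1 (shut); "dp": the shift along the tool's x, y, z in m, a list of three; "spin": the turn about the tool's z in degrees. A call has exactly 5 rows; each row is the pose to reach, as a shift and turn from the pose commanded when the call began, along the tool's axes at that moment; what a row does not reach only later rows make up. A row lasts 1/8 s, in which the tool goes at most 62.5 mm and 10.7 degrees, less where a joint would pass 70% of its speed; a pose out of reach is approached as far as the arm can. A call with a gripper value outside its range is refused whole. The fingers move at their own pace and stop on an object; FORCE is the grip in N (left out, the last holds). Time passes only in rows, so rows that repeat a pose let the fingers close, or fill a call up. It gives the time, the measured TCP pose, the force and the opening at its end, in the units of the state.
- arm.observe(): the state, without advancing time (a new reading comes with each control period).
- vision.get_image(name): name is "scene" or "top" or "wrist"; returns a dict with "img" (420x560x3 uint8, red, green, blue), "fx", "fy", "cx", "cy" (pixels), "extrinsics" (4x4, takes a point from camera to world coordinates). Camera axes: x right, y up, looking along -z (the intrinsics and any distortion apply to the point x, -y, -z); pixel columns grow to the right and rows downward; lengths in mm; the calibration is good to about 2 mm. A picture is of the moment at which its call begins. There is no depth.
- ticket.hand_in(): hands the job in, once; it reports no verdict.
Trained networks look in a picture, given as the dict that the camera call returned (one of the last four; its "shot" number tells which), for a name from the list of things; names that differ only in an ending like _2 or _b are one class to them, and where a whole thing is asked for, a point or a joint stands for the part that bears it (a point fixed in the world has none). Each returns a list of dicts, best first, with "confidence" (0 to 1); they miss things now and then, are a little off and sometimes report something else, mostly with a low value. They report only what shows in the picture. A call takes as long as a camera call. They do not tell look-alikes from the thing itself.
- vision.look_for(picture, name): "location" ([x, y, z] in mm, in the coordinates of the camera as it stood for that picture, good to about 4 mm: the middle of the surface that is visible of it).
- vision.regions_of(picture, name): "mask" (420x560 bool, what is visible of it).
- vision.landmark_of(picture, name): "location" ([x, y, z] in mm, in the coordinates of the camera as it stood for that picture, good to about 4 mm: a listed point, or the origin of a listed thing).
The state is a dict: "clock": time; "qpos": joint angles; "joint_velocities": joint speeds; "effort": joint torques, N m; "eef_pos": TCP position; "tcp_rot": TCP orientation; "ft_force": force on the tool from outside, world axes, zero at the start; "ft_torque": the same for the moment, N m; "opening": finger opening in mm.
Only numpy, scipy, OpenCV 4.12 (cv2) and the standard library are available. Lean on these libraries where they do the work, as an engineer would, in place of code of your own. Each camera call takes 0.05 s, during which the arm holds its last target.

## Working session

There is one attempt and no reset: what is moved stays moved. The work goes in short steps, Python scripts to look and compute and a shell command to move; the robot and the scene stay as the last step left them, time stands still between calls to the robot, and variables do not carry over. Pictures are saved under pics/ and viewed, and the job is handed in when it is done.

```bash
ls; mkdir -p pics
cat > h.py <<'E'
import numpy as np, cv2
from rig import arm, vision, ticket
def snap(name,fn):
    p=vision.get_image(name); cv2.imwrite('pics/'+fn,p['img'][:,:,::-1]); return p
def w(p,loc):
    return (p['extrinsics']@np.r_[loc,1])[:3]
def ray(p,u,v):
    E=p['extrinsics']; d=np.array([(u-p['cx'])/p['fx'],-(v-p['cy'])/p['fy'],-1]); return E[:3,3],E[:3,:3]@d
def atz(p,u,v,z):
    o,d=ray(p,u,v); return o+d*(z-o[2])/d[2]
def proj(p,X):
    E=p['extrinsics']; c=E[:3,:3].T@(np.array(X)-E[:3,3]); return p['cx']+p['fx']*c[0]/-c[2], p['cy']-p['fy']*c[1]/-c[2]
E
python3 - <<'E'
from h import *
print(arm.observe())
for n in ['scene','top','wrist']:
    p=snap(n,n+'0.png'); print(n,{k:p[k] for k in p if k not in('img','extrinsics')}); print(np.round(p['extrinsics'],3))
    if n!='wrist' or 1:
        for t in ['panel_key','tool_block','chest','lock_face','key_handle','nut_driver_a']:
            for r in vision.landmark_of(p,t)[:3]: print(t,np.round(w(p,r['location']),1),round(r['confidence'],2))
E
```

```text
pics
{'clock': 0.0, 'qpos': array([ 1.15783801e+00,  3.26956630e-01, -1.93587843e-01,  1.05204209e+00,
       -7.77691878e-06,  1.43656814e+00]), 'joint_velocities': array([ 0.00065168,  0.00057961, -0.00101041,  0.00219043,  0.00143882,
        0.00011361]), 'effort': array([ 5.37816304e-04, -4.43394899e+01,  2.62441653e+01,  1.54350617e-02,
        2.91546521e-04,  7.19274112e-06]), 'eef_pos': array([151.20973811, 528.49918928, 403.89314644]), 'tcp_rot': array([-3.13981748e+00, -2.31872790e-04,  2.86286233e+00]), 'ft_force': array([ 0.97061538, -0.40959857,  0.2280025 ]), 'ft_torque': array([-0.00301945, -0.00794594,  0.00445788]), 'opening': 85.72365812889046}
scene {'fx': 424.296408972303, 'fy': 424.296408972303, 'cx': 278.8113160230694, 'cy': 207.80480659447272, 'shot': 1}
[[ 1.840000e-01 -8.480000e-01  4.960000e-01  1.104024e+03]
 [ 9.830000e-01  1.640000e-01 -8.400000e-02 -1.276740e+02]
 [-1.000000e-02  5.030000e-01  8.640000e-01  9.689150e+02]
 [ 0.000000e+00  0.000000e+00  0.000000e+00  1.000000e+00]]
panel_key [ 466.6 -298.4   47. ] 0.66
panel_key [ 355.2 -335.2   15.6] 0.5
[... 889 characters left out ...]
-01] 0.31
chest [ 545.  -280.7   -6.3] 0.72
chest [6.051e+02 7.570e+01 6.000e-01] 0.62
lock_face [531.9  82.  103.3] 0.58
lock_face [ 780.  -186.4   -3. ] 0.55
key_handle [ 463.3 -299.6   93.1] 0.64
key_handle [ 344.1 -236.3   65.5] 0.55
key_handle [ 359.3 -334.7   61.4] 0.49
nut_driver_a [ 543.1 -275.8    7.5] 0.51
nut_driver_a [ 622.1 -263.1    9.4] 0.45
wrist {'fx': 311.62358455735307, 'fy': 311.62358455735307, 'cx': 278.8152121251309, 'cy': 208.26932039806783, 'shot': 3}
[[ 2.75000e-01 -9.15000e-01 -2.95000e-01  7.53280e+01]
 [ 9.62000e-01  2.61000e-01  8.40000e-02  5.50750e+02]
 [ 0.00000e+00 -3.06000e-01  9.52000e-01  3.75027e+02]
 [ 0.00000e+00  0.00000e+00  0.00000e+00  1.00000e+00]]
```

View pics/scene0.png

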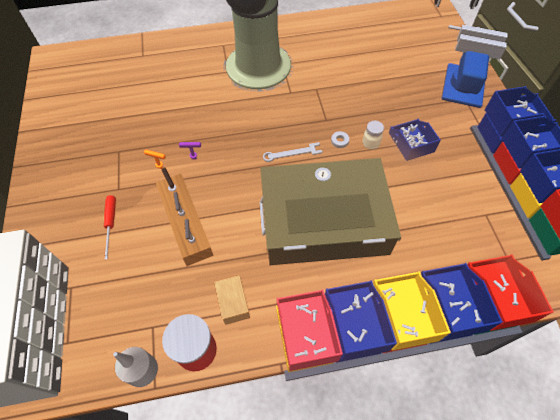

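View pics/top0.png

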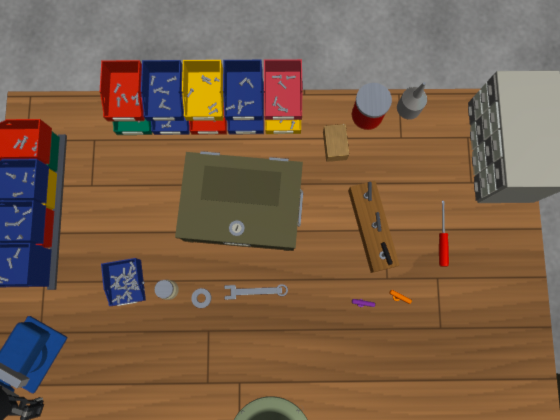

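The scene picture shows the block at about (185,220), with the black-handled key in its hole nearest the robot (170,178). The orange and purple look-alikes stand in front of it, and the lock is at (323,174). I'll zoom in and measure.

Run:
```python
from h import *
t=cv2.imread('pics/top0.png'); s=cv2.imread('pics/scene0.png')
a=cv2.resize(t[170:280,340:410],None,fx=5,fy=5,interpolation=2); b=cv2.resize(t[210:245,215:260],None,fx=8,fy=8,interpolation=2)
c=cv2.resize(s[140:265,140:215],None,fx=4,fy=4,interpolation=2);d=cv2.resize(s[160:190,300:345],None,fx=8,fy=8,interpolation=2)
def pad(x,W=400,H=550):
    o=np.zeros((H,W,3),np.uint8); x=x[:H,:W]; o[:x.shape[0],:x.shape[1]]=x; return o
cv2.imwrite('pics/z1.png',np.hstack([pad(a),pad(b)])); cv2.imwrite('pics/z2.png',np.hstack([pad(c),pad(d)]))
```

```text
(no output)
```

View pics/z1.png

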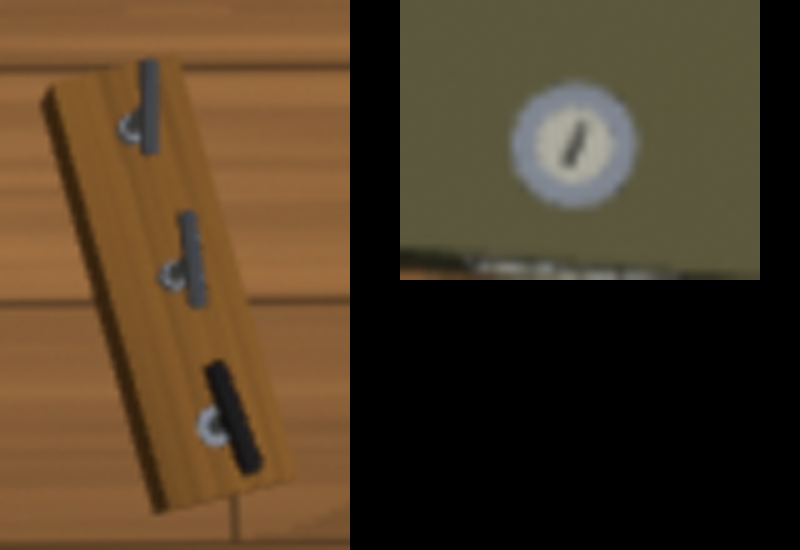

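View pics/z2.png

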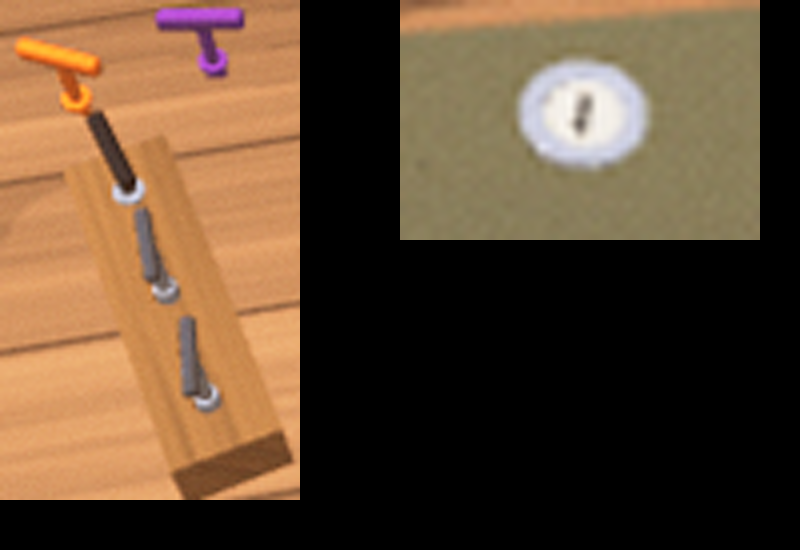

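```bash
cat >> h.py <<'E'
from scipy.spatial.transform import Rotation as Ro
def go(x,y,z,yawdeg):
    o=arm.observe(); R=Ro.from_euler('xyz',o['tcp_rot']).as_matrix()
    d=R.T@(np.array([x,y,z])-o['eef_pos'])/1000
    yaw=np.degrees(o['tcp_rot'][2]); sp=-((yawdeg-yaw+180)%360-180)
    print('t',round(o['clock'],2),'pos',o['eef_pos'].round(1),'rot',np.degrees(o['tcp_rot']).round(2),'dp',d.round(4),'spin',round(sp,2),'dist',round(np.linalg.norm(d)*1000,1),'op',round(o['opening'],1),'F',o['ft_force'].round(2),'T',o['ft_torque'].round(3))
    return d,sp
E
python3 -c "
from h import *
go(505,80,404,201)"
```

```text
t 1.05 pos [151.4 528.8 404.7] rot [180.     0.   164.02] dp [-0.4635 -0.3341  0.0007] spin -36.98 dist 571.4 op 85.6 F [ 0.41 -0.1  -0.23] T [-0.031  0.034  0.003]
```

```bash
python3 -m crank '[{"gripper":-1,"dp":[-0.0463,-0.0334,0],"spin":-8},{"gripper":-1,"dp":[-0.0926,-0.0668,0],"spin":-16},{"gripper":-1,"dp":[-0.139,-0.1002,0],"spin":-24},{"gripper":-1,"dp":[-0.1853,-0.1336,0],"spin":-32},{"gripper":-1,"dp":[-0.2317,-0.167,0],"spin":-37}]'
python3 -c "
from h import *
go(505,80,404,201)"
```

```text
clock: 1.68
eef_pos: [329.0, 303.0, 405.0]
tcp_rot: [3.141, 0.001, -2.771]
ft_force: [1.1, 0.1, -0.2]
opening: 85.8
t 1.68 pos [329. 303. 405.] rot [ 1.7999e+02  5.0000e-02 -1.5877e+02] dp [-0.0833 -0.2716  0.001 ] spin 0.23 dist 284.1 op 85.8 F [ 1.13  0.06 -0.24] T [ 0.035 -0.053 -0.004]
```

```bash
python3 -m crank '[{"gripper":-1,"dp":[-0.018,-0.058,0],"spin":0},{"gripper":-1,"dp":[-0.036,-0.116,0],"spin":0},{"gripper":-1,"dp":[-0.053,-0.174,0],"spin":0},{"gripper":-1,"dp":[-0.07,-0.23,0.015],"spin":0},{"gripper":-1,"dp":[-0.083,-0.272,0.04],"spin":0}]'
python3 - <<'E'
from h import *
go(505,80,330,201)
p=snap('wrist','w1.png'); np.savez('w1.npz',**{k:p[k] for k in p})
for t in ['lock_face','chest']:
  for r in vision.landmark_of(p,t)[:3]: print(t,np.round(w(p,r['location']),1),round(r['confidence'],2))
E
```

```text
clock: 2.3
eef_pos: [505.0, 78.2, 365.2]
tcp_rot: [-3.14, 0.003, -2.776]
ft_force: [0.5, 1.1, -0.5]
opening: 85.7
t 2.3 pos [505.   78.2 365.2] rot [-1.7993e+02  1.7000e-01 -1.5907e+02] dp [-0.0005  0.0017  0.0352] spin -0.07 dist 35.2 op 85.7 F [ 0.46  1.13 -0.47] T [0.02  0.028 0.022]
lock_face [523.8  80.3 106.3] 0.65
chest [ 6.082e+02  7.010e+01 -6.000e-01] 0.85
```

View pics/w1.png

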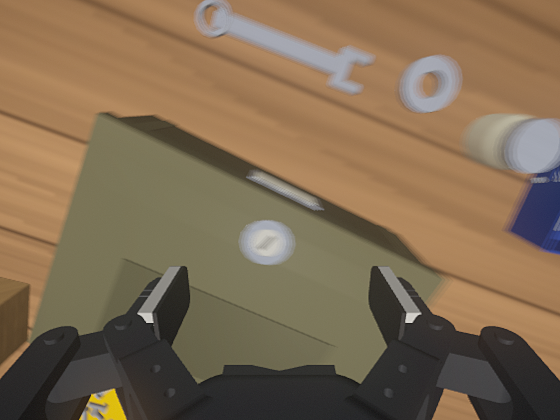

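The wrist picture is motion-blurred. The lock ring is at (267,242), and its slot runs from lower left to upper right. I'll go lower and hold still for the next one.

```bash
python3 -m crank '[{"gripper":-1,"dp":[0,0.002,0.02],"spin":0},{"gripper":-1,"dp":[0,0.002,0.035],"spin":0},{"gripper":-1,"dp":[0,0.002,0.035],"spin":0},{"gripper":-1,"dp":[0,0.002,0.035],"spin":0},{"gripper":-1,"dp":[0,0.002,0.035],"spin":0}]'
python3 - <<'E'
from h import *
import pickle
go(505,80,330,201)
p=snap('wrist','w2.png'); pickle.dump(p,open('w2.pkl','wb'))
for t in ['lock_face']:
  for r in vision.landmark_of(p,t)[:3]: print(t,np.round(w(p,r['location']),1),round(r['confidence'],2))
u,v=map(int,proj(p,[527,80,104])); print(u,v)
i=p['img'][v-50:v+50,u-60:u+60,::-1]
cv2.imwrite('pics/w2z.png',cv2.resize(i,None,fx=6,fy=6,interpolation=2)); print('crop origin',u-60,v-50)
E
```

```text
clock: 3.08
eef_pos: [502.7, 82.4, 330.5]
tcp_rot: [-3.141, 0.001, -2.774]
ft_force: [-0.2, -0.2, -0.2]
opening: 85.8
t 3.08 pos [502.7  82.4 330.5] rot [-1.7997e+02  7.0000e-02 -1.5895e+02] dp [-0.0012 -0.0031  0.0005] spin 0.05 dist 3.4 op 85.8 F [-0.18 -0.24 -0.23] T [-0.038 -0.003  0.024]
lock_face [526.2  75.6 107.2] 0.82
262 258
crop origin 202 208
```

View pics/w2.png

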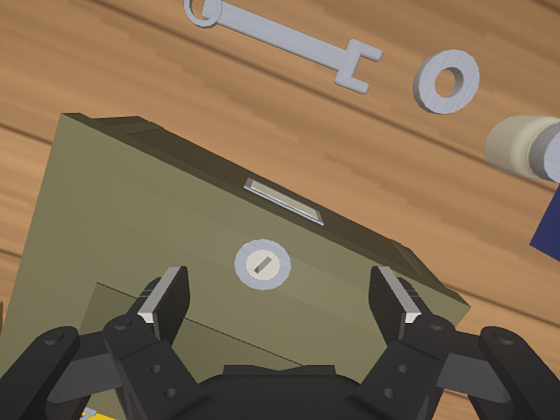

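View pics/w2z.png

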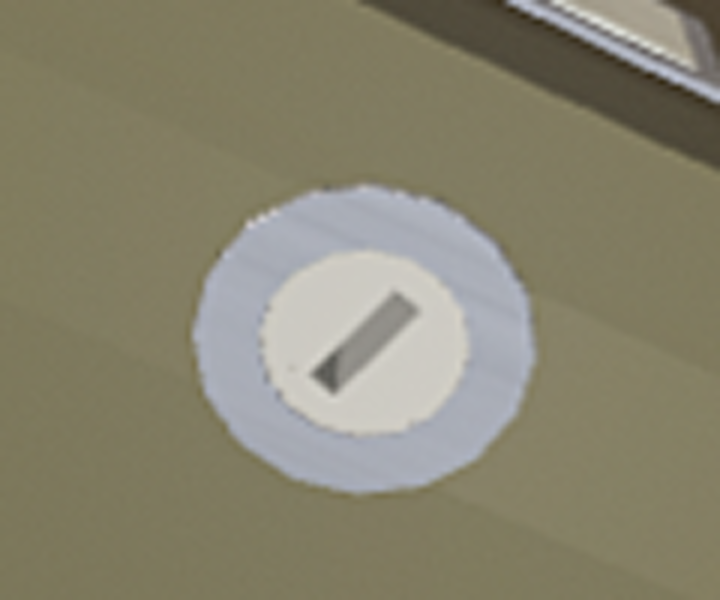

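The lock ring is sharp, centred near (262,264) in the full picture, and the slot can be seen clearly. I'll compute position and angle from it, with the second height and the top camera as cross-checks.

Run:
```python
from h import *
import pickle
p=pickle.load(open('w2.pkl','rb'))
f=lambda x,y:(202+(x+.5)/6-.5,208+(y+.5)/6-.5)
i=p['img'][208:308,202:322].astype(int)
# ring mask: bluish bright or insert bright
m=((i.min(2)>125)&(i[:,:,2]>i[:,:,1]-15)).astype(np.uint8)
n,l,st,c=cv2.connectedComponentsWithStats(m); k=l[50,60-22] or 1
best=max(range(1,n),key=lambda a:st[a,4] if st[a,1]>15 else 0); print(st[best],c[best])
cn=max(cv2.findContours((l==best).astype(np.uint8),0,1)[0],key=len); el=cv2.fitEllipse(cn); print(el)
C=atz(p,202+el[0][0],208+el[0][1],104.6);print('ring',C)
cs=[f(*a) for a in [(400,292),(419,310),(333,395),(309,373)]]
P=[atz(p,u,v,104) for u,v in cs]; print(np.round(P,1),'mid',np.mean(P,0))
d=(P[0]+P[1])/2-(P[2]+P[3])/2; print('slot ang',np.degrees(np.arctan2(d[1],d[0])),'len',np.linalg.norm(d))
# lid front edge
a=atz(p,65,114,103);b=atz(p,469,305,103);print('front edge',a,b,np.degrees(np.arctan2(*(b-a)[[1,0]])), np.linalg.norm(a-b))
print(np.round(p['extrinsics'],4))
t=pickle.load  # w1 check
z=np.load('w1.npz'); q={k:z[k] for k in z.files}
o1,d1=ray(q,267,242);o2,d2=ray(p,202+el[0][0],208+el[0][1])
s=np.linalg.lstsq(np.c_[d1,-d2],o2-o1,rcond=None)[0];print('tri',o1+d1*s[0],o2+d2*s[1])
q=vision.get_image('top'); 
i=q['img'][200:260,200:280].astype(int); 
m=((i.min(2)>120)).astype(np.uint8);n,l,st,c=cv2.connectedComponentsWithStats(m)
for a in range(1,n):
  if st[a,4]>60: print('top',st[a],c[a],atz(q,200+c[a][0],200+c[a][1],104.6), proj(q,C), proj(q,[467,-299,50]))
```

```text
[  32   31   58   51 2273] [60.33787945 56.04311483]
((60.294925689697266, 56.09049987792969), (50.09649658203125, 56.325401306152344), 96.3038330078125)
ring [530.73562586  81.33210308 104.6       ]
[[523.8  83.2 104. ]
 [525.2  86.1 104. ]
 [539.3  80.5 104. ]
 [537.6  76.9 104. ]] mid [531.48546893  81.6582189  104.        ]
slot ang 156.92281826303048 len 15.168006741092936
front edge [479.18372847 -65.24825761 103.        ] [508.23185947 236.18775904 103.        ] 84.49564134887757 302.83240587128506
[[-3.598000e-01 -8.878000e-01 -2.871000e-01  4.289748e+02]
 [ 9.330000e-01 -3.422000e-01 -1.110000e-01  5.445360e+01]
 [ 3.000000e-04 -3.078000e-01  9.514000e-01  3.006739e+02]
 [ 0.000000e+00  0.000000e+00  0.000000e+00  1.000000e+00]]
tri [533.20497645  78.96450785 100.71562703] [532.68621732  81.84732006 100.84158069]
```

```bash
python3 -c "
from h import *
go(470,-295,350,201)"
```

```text
t 3.23 pos [502.7  82.3 330.1] rot [-1.7998e+02  5.0000e-02 -1.5897e+02] dp [ 0.1659 -0.3404 -0.0199] spin 0.03 dist 379.2 op 85.4 F [-0.03  0.47 -0.61] T [-0.001 -0.017  0.021]
```

```bash
python3 -m crank '[{"gripper":-1,"dp":[0.024,-0.049,-0.02],"spin":0},{"gripper":-1,"dp":[0.048,-0.098,-0.02],"spin":0},{"gripper":-1,"dp":[0.072,-0.147,-0.02],"spin":0},{"gripper":-1,"dp":[0.096,-0.196,-0.02],"spin":0},{"gripper":-1,"dp":[0.12,-0.245,-0.02],"spin":0}]'
python3 -m crank '[{"gripper":-1,"dp":[0.023,-0.048,0],"spin":0},{"gripper":-1,"dp":[0.046,-0.095,0],"spin":0},{"gripper":-1,"dp":[0.046,-0.095,0],"spin":0},{"gripper":-1,"dp":[0.046,-0.095,0],"spin":0},{"gripper":-1,"dp":[0.046,-0.095,0],"spin":0}]'
python3 - <<'E'
from h import *
import pickle
go(467,-299,350,201)
p=snap('wrist','w3.png'); pickle.dump(p,open('w3.pkl','wb'))
q=snap('top','t3.png'); pickle.dump(q,open('t3.pkl','wb'))
for t in ['panel_key','key_handle']:
  for r in vision.landmark_of(p,t)[:3]: print(t,np.round(w(p,r['location']),1),round(r['confidence'],2))
E
```

```text
clock: 3.85
eef_pos: [478.1, -191.3, 350.1]
tcp_rot: [-3.141, 0.001, -2.775]
ft_force: [0.7, 0.4, 0.2]
opening: 85.0
clock: 4.47
eef_pos: [469.6, -293.5, 349.7]
tcp_rot: [3.141, -0.0, -2.773]
ft_force: [0.6, 0.6, 0.4]
opening: 85.3
t 4.47 pos [ 469.6 -293.5  349.7] rot [ 179.96   -0.   -158.88] dp [ 0.0045 -0.0042 -0.0003] spin 0.12 dist 6.1 op 85.3 F [0.62 0.6  0.36] T [0.009 0.03  0.012]
panel_key [ 315.5 -235.9   11.2] 0.88
panel_key [ 460.8 -299.2   47.7] 0.81
panel_key [ 333.1 -319.4   10.3] 0.58
key_handle [ 461.3 -295.5   98.6] 0.72
key_handle [ 267.8 -226.7    4.9] 0.61
```

View pics/w3.png

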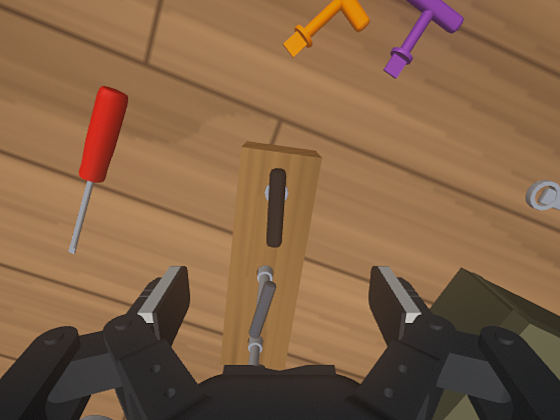

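The key's black handle spans about (277,168) to (273,247) and lies between two nut drivers' holes and the block's end. I'll zoom in for accuracy.

Run:
```python
from h import *
import pickle
p=pickle.load(open('w3.pkl','rb'));q=pickle.load(open('t3.pkl','rb'))
cv2.imwrite('pics/w3z.png',cv2.resize(p['img'][155:265,230:330,::-1],None,fx=5,fy=5,interpolation=2))
u,v=map(int,proj(q,[467,-299,98])); print(u,v)
cv2.imwrite('pics/t3.png',q['img'][:,:,::-1])
for P in ([461,-299,105],[461,-299,50]): print(proj(p,P))
```

```text
386 252
(np.float64(274.91282321875445), np.float64(207.81190916325247))
(np.float64(275.55996633533897), np.float64(189.01025181996494))
```

View pics/w3z.png

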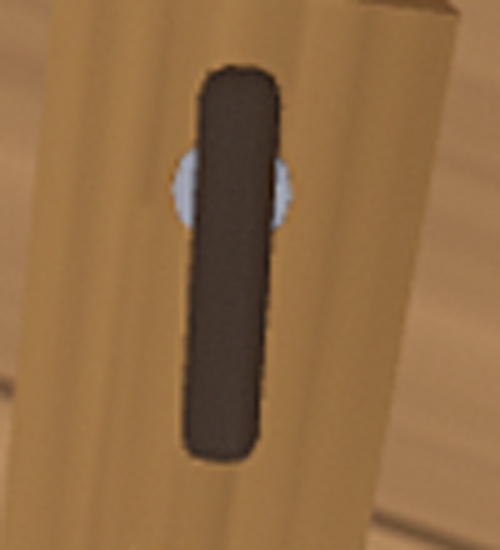

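Run:
```python
from h import *
import pickle
p=pickle.load(open('w3.pkl','rb'));q=pickle.load(open('t3.pkl','rb'))
print(np.round(p['extrinsics'],4))
a=atz(p,278.0,168.4,105);b=atz(p,274,247.4,105); print(a,b,(a+b)/2,np.degrees(np.arctan2(*(b-a)[[1,0]])),np.linalg.norm(b-a))
a=atz(p,278.0,168.4,91);b=atz(p,274,247.4,105);print('far low',a)
print('collar',atz(p,276.6,193,54),atz(p,276.6,192,50))
t=cv2.imread('pics/top0.png')  # first top view, handle ends and collar
P=lambda x,y:(340+(x+.5)/5-.5,170+(y+.5)/5-.5)
import rig
for e in [(215,363),(253,472)]: print('top',atz(q,*P(*e),105))
print('top mid',atz(q,*P(234,417.5),105),'collar',atz(q,*P(212,426),54))
# triangulate handle mid
o1,d1=ray(q,*P(234,417.5));o2,d2=ray(p,276,207.9)
s=np.linalg.lstsq(np.c_[d1,-d2],o2-o1,rcond=None)[0];print('tri',o1+d1*s[0],o2+d2*s[1])
```

```text
[[-3.609000e-01 -8.879000e-01 -2.854000e-01  3.958419e+02]
 [ 9.326000e-01 -3.431000e-01 -1.119000e-01 -3.215086e+02]
 [ 1.400000e-03 -3.065000e-01  9.519000e-01  3.200224e+02]
 [ 0.000000e+00  0.000000e+00  0.000000e+00  1.000000e+00]]
[ 433.31405953 -307.29009284  105.        ] [ 490.57913367 -288.4227696   105.        ] [ 461.9465966  -297.85643122  105.        ] 18.235680889856123 60.29315552041558
far low [ 435.75385606 -306.36433137   91.        ]
collar [ 463.09182751 -297.17836631   54.        ] [ 463.23876889 -297.14479367   50.        ]
top [ 492.09782838 -289.03884721  105.        ]
top [ 436.95646406 -305.6840574   105.        ]
top mid [ 464.42346902 -297.39274875  105.        ] collar [ 465.19850731 -295.78926345   54.        ]
tri [ 465.12977564 -298.7925909    97.94231197] [ 463.05466077 -297.42572527   97.4635343 ]
```

```bash
python3 -c "
from h import *
go(463,-297.5,253,198.2)"
```

```text
t 4.67 pos [ 469.8 -293.8  349.8] rot [-180.      0.   -158.89] dp [ 0.0077 -0.001   0.0968] spin 2.91 dist 97.1 op 85.4 F [ 1.   -0.02 -0.35] T [ 0.012 -0.009  0.012]
```

```bash
python3 -m crank '[{"gripper":-1,"dp":[0.0077,-0.001,0.02],"spin":2.9},{"gripper":-1,"dp":[0.0077,-0.001,0.05],"spin":2.9},{"gripper":-1,"dp":[0.0077,-0.001,0.08],"spin":2.9},{"gripper":-1,"dp":[0.0077,-0.001,0.0968],"spin":2.9},{"gripper":-1,"dp":[0.0077,-0.001,0.0968],"spin":2.9}]'
python3 - <<'E'
from h import *
go(463,-297.5,253,198.2)
p=snap('wrist','w4.png')
E
```

```text
clock: 5.3
eef_pos: [462.3, -297.5, 251.7]
tcp_rot: [3.139, -0.002, -2.825]
ft_force: [-0.1, -0.5, -0.1]
opening: 85.5
t 5.3 pos [ 462.3 -297.5  251.7] rot [ 1.7986e+02 -9.0000e-02 -1.6184e+02] dp [-0.0007 -0.0002 -0.0013] spin -0.04 dist 1.5 op 85.5 F [-0.15 -0.49 -0.06] T [ 0.046 -0.024  0.023]
```

View pics/w4.png

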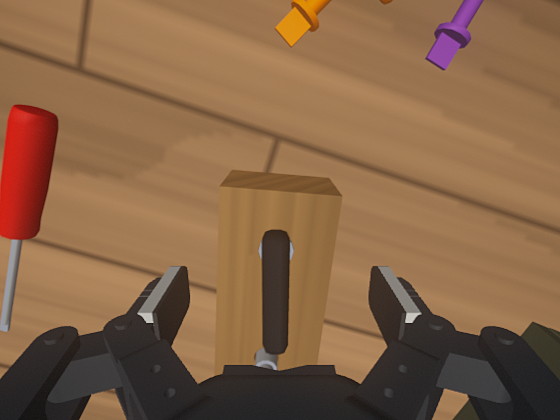

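The handle is at (275,290), centred between the pads. I'll close on it.

```bash
python3 -m crank '[{"gripper":0,"dp":[0,0,0],"spin":0},{"gripper":0.6,"dp":[0,0,0],"spin":0},{"gripper":1,"dp":[0,0,0],"spin":0},{"gripper":1,"dp":[0,0,0],"spin":0},{"gripper":1,"dp":[0,0,0],"spin":0}]' 60
python3 - <<'E'
from h import *
go(463,-297.5,253,198.2)
p=snap('wrist','w5.png')
E
```

```text
clock: 5.98
eef_pos: [462.8, -298.5, 253.3]
tcp_rot: [-3.141, 0.0, -2.825]
ft_force: [-0.2, 1.7, 3.4]
opening: 10.9
t 5.97 pos [ 462.8 -298.5  253.3] rot [-1.7997e+02  1.0000e-02 -1.6188e+02] dp [-0.0005  0.0009  0.0003] spin -0.08 dist 1.1 op 10.9 F [-0.25  1.74  3.44] T [ 0.152  0.12  -0.018]
```

View pics/w5.png

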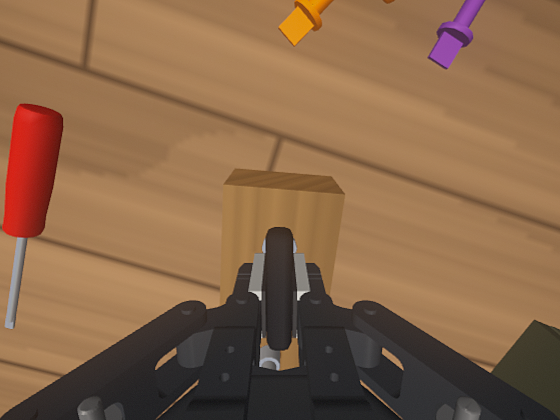

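```bash
python3 -m crank '[{"gripper":1,"dp":[0,0,-0.02],"spin":0},{"gripper":1,"dp":[0,0,-0.05],"spin":0},{"gripper":1,"dp":[0,0,-0.09],"spin":0},{"gripper":1,"dp":[0,0,-0.12],"spin":0},{"gripper":1,"dp":[0,0,-0.12],"spin":0}]'
python3 - <<'E'
from h import *
go(531,81.5,375,156.9)
p=snap('wrist','w6.png'); s=snap('scene','s6.png')
u,v=map(int,proj(s,[463,-297,190])); cv2.imwrite('pics/s6z.png',cv2.resize(s['img'][v-40:v+60,u-60:u+60,::-1],None,fx=6,fy=6,interpolation=2))
E
```

```text
clock: 6.65
eef_pos: [463.3, -298.9, 374.9]
tcp_rot: [-3.138, 0.002, -2.825]
ft_force: [-0.5, -0.5, -1.1]
opening: 10.8
t 6.65 pos [ 463.3 -298.9  374.9] rot [-1.7978e+02  1.3000e-01 -1.6187e+02] dp [-0.1827  0.3405 -0.001 ] spin 41.23 dist 386.4 op 10.8 F [-0.47 -0.53 -1.06] T [-0.013 -0.039  0.013]
```

View pics/w6.png

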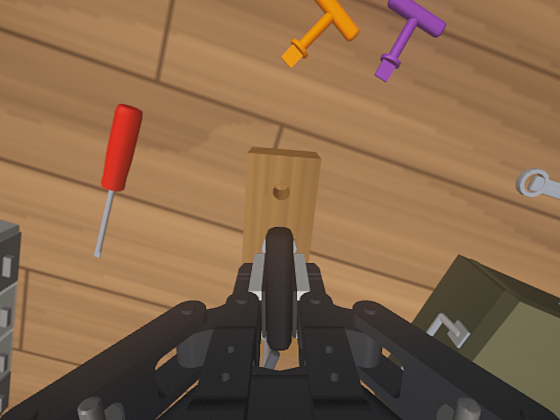

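View pics/s6z.png

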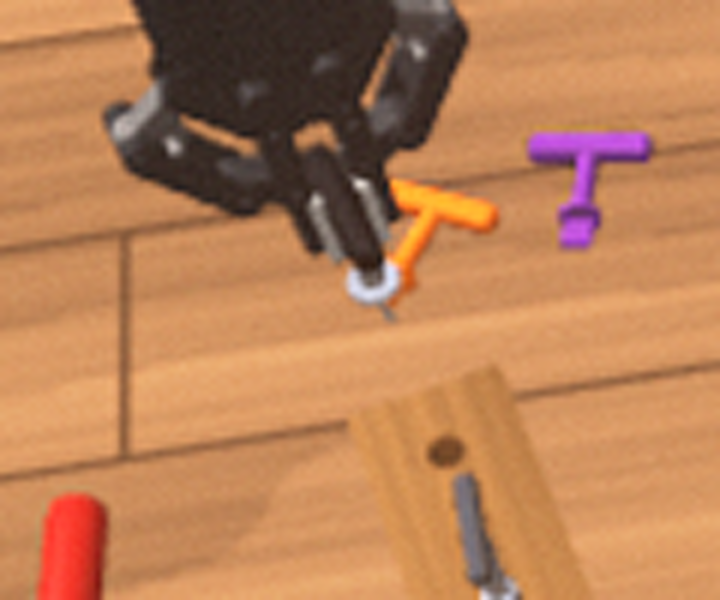

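The key is out: its hole at (281,190) in the wrist picture is empty, and the collar and blade hang straight below the gripper. Next is the move over to the lock.

```bash
python3 -m crank '[{"gripper":1,"dp":[-0.0261,0.0486,0],"spin":8},{"gripper":1,"dp":[-0.0522,0.0973,0],"spin":16},{"gripper":1,"dp":[-0.0783,0.1459,0],"spin":24},{"gripper":1,"dp":[-0.1044,0.1946,0],"spin":33},{"gripper":1,"dp":[-0.1305,0.2432,0],"spin":41.2}]'
python3 - <<'E'
from h import *
go(531,81.5,355,156.9)
E
```

```text
clock: 7.38
eef_pos: [510.5, -24.9, 370.9]
tcp_rot: [-3.141, -0.003, 2.734]
ft_force: [1.0, 0.6, -1.2]
opening: 11.2
t 7.38 pos [510.5 -24.9 370.9] rot [-1.7996e+02 -1.7000e-01  1.5663e+02] dp [0.0233 0.1058 0.0159] spin -0.27 dist 109.5 op 11.2 F [ 0.98  0.61 -1.21] T [-0.039 -0.073  0.033]
```

```bash
python3 -m crank '[{"gripper":1,"dp":[0.0116,0.0529,0],"spin":0},{"gripper":1,"dp":[0.0233,0.1058,0.01],"spin":-0.1},{"gripper":1,"dp":[0.0233,0.1058,0.02],"spin":-0.1},{"gripper":1,"dp":[0.0233,0.1058,0.02],"spin":-0.1},{"gripper":1,"dp":[0.0233,0.1058,0.02],"spin":-0.1}]'
python3 - <<'E'
from h import *
import pickle
go(531,81.5,350,156.9)
p=snap('wrist','w7.png'); pickle.dump(p,open('w7.pkl','wb'))
s=snap('scene','s7.png')
pickle.dump(s,open('s7.pkl','wb'))
u,v=map(int,proj(s,[531,81,120])); print('crop',u-60,v-50);cv2.imwrite('pics/s7z.png',cv2.resize(s['img'][v-50:v+50,u-60:u+60,::-1],None,fx=6,fy=6,interpolation=2))
E
```

```text
clock: 8.0
eef_pos: [530.9, 78.6, 352.3]
tcp_rot: [-3.141, -0.001, 2.739]
ft_force: [-0.1, -0.1, -1.5]
opening: 10.8
t 8.0 pos [530.9  78.6 352.3] rot [-1.7996e+02 -7.0000e-02  1.5692e+02] dp [0.001  0.0027 0.0023] spin 0.02 dist 3.7 op 10.8 F [-0.14 -0.07 -1.45] T [-0.038 -0.011  0.04 ]
crop 263 119
```

View pics/w7.png

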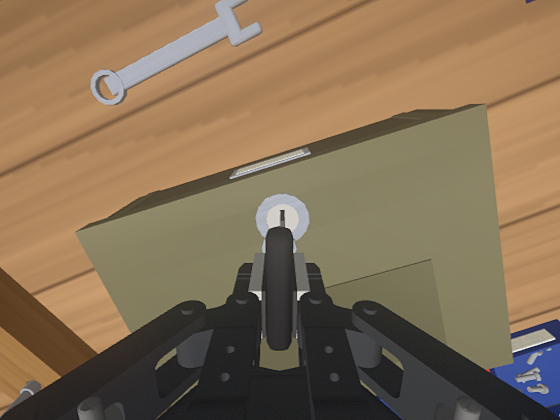

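View pics/s7z.png

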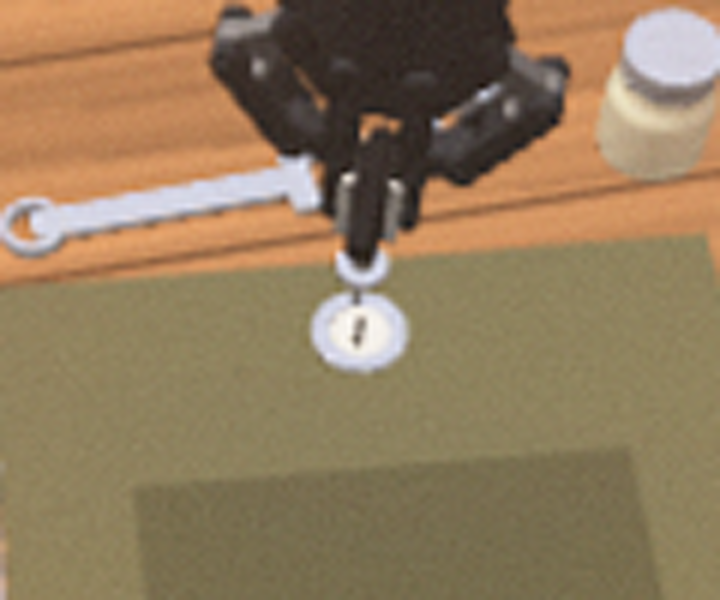

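The lock ring sits at (282,217) in the wrist picture, with the slot nearly vertical there. That means it is nearly aligned with the handle at u≈279. Zooming in to measure.

Run:
```python
from h import *
import pickle
p=pickle.load(open('w7.pkl','rb'))
cv2.imwrite('pics/w7z.png',cv2.resize(p['img'][185:285,230:330,::-1],None,fx=6,fy=6,interpolation=2))
cv2.imwrite('pics/w7y.png',cv2.resize(p['img'][215:355,240:320,::-1],None,fx=4,fy=4,interpolation=2))
```

```text
(no output)
```

View pics/w7z.png

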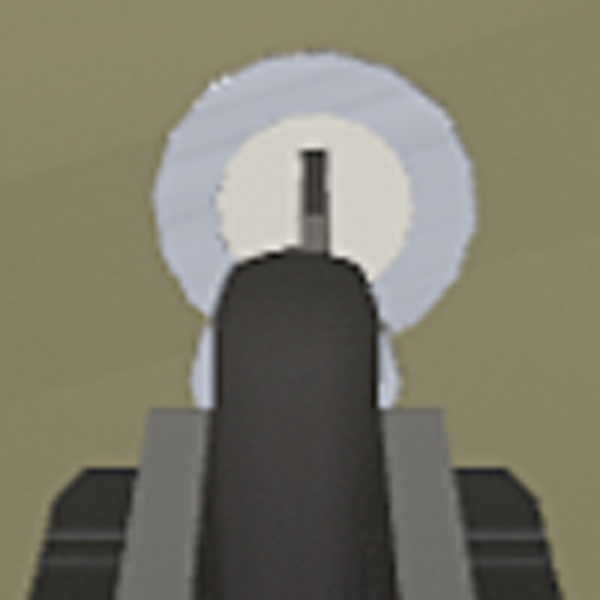

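View pics/w7y.png

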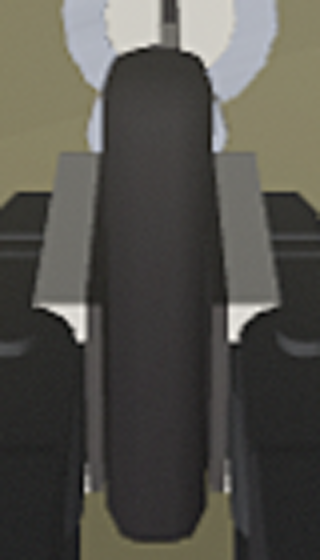

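```bash
cat > rel.py <<'E'
from h import *
from scipy.optimize import least_squares
def lock(p,feat,z=104.6,yaw=None):
    # feat: list of (kind,value)
    th=np.linspace(0,2*np.pi,721)
    def res(c):
        r20=np.array([proj(p,[c[0]+20*np.cos(t),c[1]+20*np.sin(t),z]) for t in th[::4]])
        return [r20[:,0].min()-feat['l'],r20[:,0].max()-feat['r'],r20[:,1].min()-feat['t']]
    s=least_squares(res,[531,81]); return s.x,s.fun
E
python3 - <<'E'
from rel import *
import pickle
p=pickle.load(open('w7.pkl','rb'))
g=lambda x,y:(230+(x+.5)/6-.5,185+(y+.5)/6-.5)
L,R,T=g(155,0)[0],g(475,0)[0],g(0,50)[1]
print('lock',lock(p,dict(l=L,r=R,t=T)))
a=atz(p,*g(314,150),104);b=atz(p,*g(314,250),104);print('slot far',a,b,'ang',np.degrees(np.arctan2(*(a-b)[[1,0]])), 'centre',a+(b-a)/np.linalg.norm(b-a)*7.5)
TCP=np.array([530.9,78.6,352.3])
yaw=np.radians(156.92);tx=np.array([np.cos(yaw),np.sin(yaw)]);ty=np.array([np.sin(yaw),-np.cos(yaw)])
def tool(P): d=P[:2]-TCP[:2]; return np.round([d@tx,d@ty],2)
h=lambda x,y:(240+(x+.5)/4-.5,215+(y+.5)/4-.5)
f=atz(p,*h(158,47),TCP[2]-162.3);n=atz(p,*h(158,541),TCP[2]-148.3)
print('handle far',f,tool(f),'near',n,tool(n),'mid',(f+n)/2,'ang',np.degrees(np.arctan2(*(f-n)[[1,0]])))
for v in (375,385,392): c=atz(p,*g(296,v),TCP[2]-199.3);print('collar',c,tool(c))
o=np.r_[TCP[:2],104];print('lock tool',tool(np.r_[lock(p,dict(l=L,r=R,t=T))[0],0]))
E
```

```text
lock (array([530.96593868,  81.25385397]), array([-0.24961886,  0.24954913,  0.01325085]))
slot far [524.35164289  83.91723427 104.        ] [536.47925481  78.80260368 104.        ] ang 157.13317599462002 centre [531.26222213  81.00280559 104.        ]
handle far [505.2097875   89.79016191 190.        ] [28.02  0.22] near [557.20233159  67.691813   204.        ] [-28.47   0.28] mid [531.20605955  78.74098745 197.        ] ang 156.973091413503
collar [530.45182989  78.93819783 153.        ] [0.54 0.14]
collar [531.4531304   78.51244552 153.        ] [-0.54  0.14]
collar [532.15617455  78.21351162 153.        ] [-1.31  0.14]
lock tool [0.98 2.47]
```

```bash
python3 -m crank '[{"gripper":1,"dp":[0.0011,0.0023,0.008],"spin":0},{"gripper":1,"dp":[0.0011,0.0023,0.016],"spin":0},{"gripper":1,"dp":[0.0011,0.0023,0.022],"spin":0},{"gripper":1,"dp":[0.0011,0.0023,0.022],"spin":0},{"gripper":1,"dp":[0.0011,0.0023,0.022],"spin":0}]'
python3 - <<'E'
from h import *
import pickle
for k in range(4):
    p=vision.get_image('wrist'); go(531,81.3,307.3,156.9)
pickle.dump(p,open('w8.pkl','wb'))
cv2.imwrite('pics/w8z.png',cv2.resize(p['img'][185:285,230:330,::-1],None,fx=6,fy=6,interpolation=2))
s=vision.get_image('scene')
u,v=map(int,proj(s,[531,81,120])); cv2.imwrite('pics/s8z.png',cv2.resize(s['img'][v-30:v+30,u-40:u+40,::-1],None,fx=8,fy=8,interpolation=2))
E
```

```text
clock: 8.72
eef_pos: [531.1, 82.4, 330.9]
tcp_rot: [3.142, 0.0, 2.741]
ft_force: [-0.3, -0.2, -1.0]
opening: 10.4
t 8.78 pos [531.1  82.4 331.1] rot [1.7999e+02 2.0000e-02 1.5703e+02] dp [-0.0003 -0.001   0.0238] spin 0.13 dist 23.8 op 11.0 F [-0.57  0.17 -0.9 ] T [ 0.001  0.022 -0.02 ]
t 8.82 pos [531.1  82.4 331.1] rot [1.7999e+02 3.0000e-02 1.5703e+02] dp [-0.0003 -0.0011  0.0238] spin 0.13 dist 23.9 op 10.7 F [-0.86 -0.68 -2.35] T [-0.031 -0.001 -0.003]
t 8.88 pos [531.1  82.4 331.1] rot [1.7999e+02 3.0000e-02 1.5703e+02] dp [-0.0003 -0.0011  0.0238] spin 0.13 dist 23.9 op 11.0 F [ 0.77  0.48 -0.82] T [0.054 0.015 0.03 ]
t 8.93 pos [531.1  82.4 331.1] rot [1.7999e+02 2.0000e-02 1.5703e+02] dp [-0.0003 -0.001   0.0238] spin 0.13 dist 23.8 op 10.8 F [ 0.18  0.35 -0.57] T [-0.019 -0.019  0.01 ]
```

View pics/w8z.png

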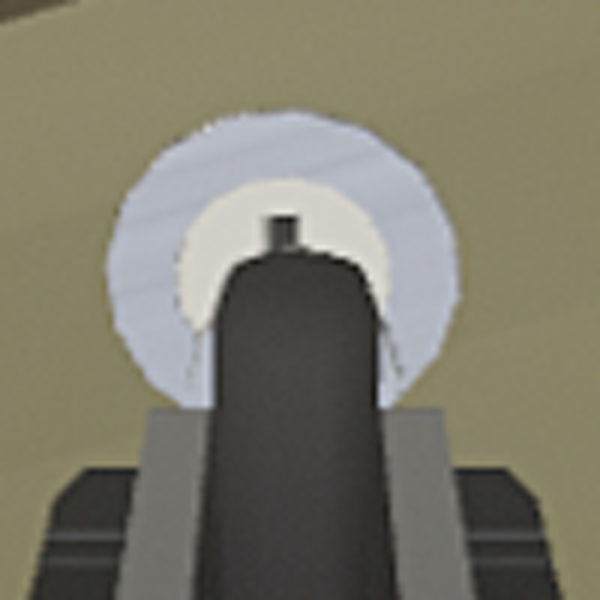

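View pics/s8z.png

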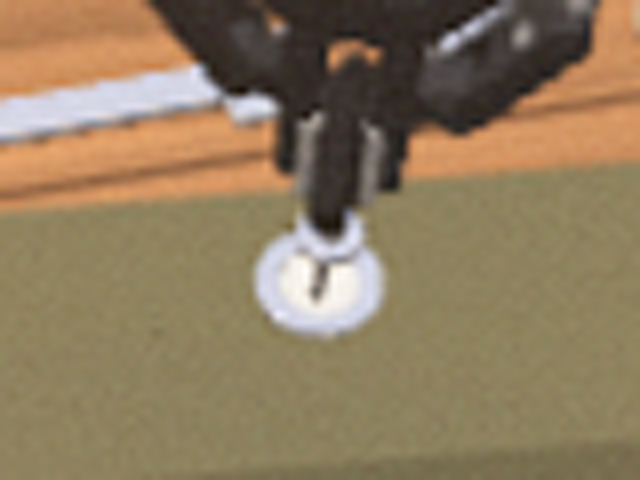

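Run:
```python
from rel import *
import pickle
p=pickle.load(open('w8.pkl','rb'))
g=lambda x,y:(230+(x+.5)/6-.5,185+(y+.5)/6-.5)
L,R,T=g(107,0)[0],g(459,0)[0],g(0,109)[1]
lk=lock(p,dict(l=L,r=R,t=T));print('lock',lk)
a=atz(p,*g(284,215),104);b=atz(p,*g(284,250),104);print('slot centre',a+(b-a)/np.linalg.norm(b-a)*7.5, np.degrees(np.arctan2(*(a-b)[[1,0]])))
TCP=np.array([531.1,82.4,331.1])
yaw=np.radians(157.03);tx=np.array([np.cos(yaw),np.sin(yaw)]);ty=np.array([np.sin(yaw),-np.cos(yaw)])
def tool(P): d=np.array(P)[:2]-TCP[:2]; return np.round([d@tx,d@ty],2)
print(tool(lk[0]),tool(a+(b-a)/np.linalg.norm(b-a)*7.5))
# handle again
f=atz(p,279.4,226.7,TCP[2]-162.3);print(tool(f))
```

```text
lock (array([531.11179332,  81.16631032]), array([-0.10841413,  0.10843458,  0.00637828]))
slot centre [531.26593778  81.21856181 104.        ] 156.9621244552388
[-0.49 -1.13] [-0.61 -1.02]
[27.55  0.5 ]
```

```bash
python3 -m crank '[{"gripper":1,"dp":[-0.0004,-0.0013,0.002],"spin":0},{"gripper":1,"dp":[-0.0004,-0.0013,0.004],"spin":0},{"gripper":1,"dp":[-0.0004,-0.0013,0.006],"spin":0},{"gripper":1,"dp":[-0.0004,-0.0013,0.006],"spin":0},{"gripper":1,"dp":[-0.0004,-0.0013,0.006],"spin":0}]'
python3 -m crank '[{"gripper":1,"dp":[0,0,0.0004],"spin":0},{"gripper":1,"dp":[0,0,0.0008],"spin":0},{"gripper":1,"dp":[0,0,0.0012],"spin":0},{"gripper":1,"dp":[0,0,0.0015],"spin":0},{"gripper":1,"dp":[0,0,0.0015],"spin":0}]'
python3 - <<'E'
from h import *
p=vision.get_image('wrist'); go(531,81.3,307.3,156.9)
cv2.imwrite('pics/w9z.png',cv2.resize(p['img'][185:285,230:330,::-1],None,fx=6,fy=6,interpolation=2))
s=vision.get_image('scene');go(531,81.3,307.3,156.9)
E
```

```text
clock: 9.6
eef_pos: [530.8, 81.0, 324.9]
tcp_rot: [-3.142, -0.0, 2.741]
ft_force: [-0.5, 0.1, -0.9]
opening: 10.8
clock: 10.22
eef_pos: [530.8, 81.0, 323.4]
tcp_rot: [-3.142, -0.0, 2.741]
ft_force: [-0.5, 0.6, -0.6]
opening: 11.2
t 10.28 pos [530.8  81.  323.4] rot [-180.     -0.    157.03] dp [-0.      0.0004  0.0161] spin 0.13 dist 16.1 op 10.8 F [-0.12  0.15 -1.15] T [ 0.028 -0.002 -0.031]
t 10.32 pos [530.8  81.  323.4] rot [-180.     -0.    157.03] dp [-0.0001  0.0003  0.0161] spin 0.13 dist 16.1 op 10.8 F [-0.35 -0.36 -0.95] T [-0.022  0.053  0.047]
```

View pics/w9z.png

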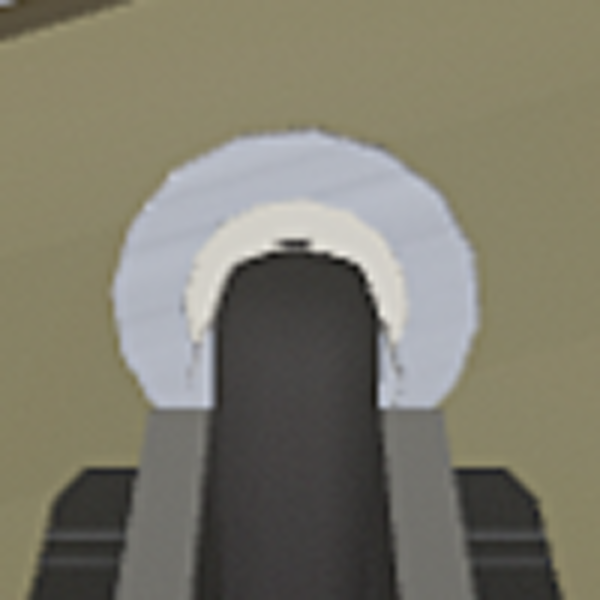

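```bash
python3 -m crank '[{"gripper":1,"dp":[0,0,0.0003],"spin":0},{"gripper":1,"dp":[0,0,0.0006],"spin":0},{"gripper":1,"dp":[0,0,0.0009],"spin":0},{"gripper":1,"dp":[0,0,0.001],"spin":0},{"gripper":1,"dp":[0,0,0.001],"spin":0}]'
python3 -c "
from h import *
for k in range(3): vision.get_image('top');go(531,81.3,307.3,156.9)"
```

```text
clock: 10.95
eef_pos: [530.8, 81.0, 322.4]
tcp_rot: [-3.142, -0.0, 2.741]
ft_force: [0.4, 0.5, -1.7]
opening: 10.6
t 11.0 pos [530.8  81.  322.4] rot [-180.     -0.    157.03] dp [-0.      0.0003  0.0151] spin 0.13 dist 15.1 op 11.0 F [ 0.37  0.7  -1.25] T [-0.004 -0.012  0.011]
t 11.05 pos [530.8  81.  322.4] rot [-180.     -0.    157.02] dp [-0.      0.0003  0.0151] spin 0.12 dist 15.1 op 11.3 F [-0.13  0.35 -0.53] T [-0.     0.058  0.015]
t 11.1 pos [530.8  81.  322.4] rot [-180.     -0.    157.03] dp [-0.      0.0004  0.0151] spin 0.13 dist 15.1 op 10.9 F [ 0.05  0.06 -0.58] T [-0.028  0.024 -0.033]
```

```bash
python3 -m crank '[{"gripper":1,"dp":[0,0,0.0003],"spin":0},{"gripper":1,"dp":[0,0,0.0006],"spin":0},{"gripper":1,"dp":[0,0,0.0009],"spin":0},{"gripper":1,"dp":[0,0,0.001],"spin":0},{"gripper":1,"dp":[0,0,0.001],"spin":0}]'
python3 -m crank '[{"gripper":1,"dp":[0,0,0.0003],"spin":0},{"gripper":1,"dp":[0,0,0.0006],"spin":0},{"gripper":1,"dp":[0,0,0.0006],"spin":0},{"gripper":1,"dp":[0,0,0.0006],"spin":0},{"gripper":1,"dp":[0,0,0.0006],"spin":0}]'
python3 -c "
from h import *
for k in range(3): vision.get_image('top');go(531,81.3,307.3,156.9)"
```

```text
clock: 11.72
eef_pos: [530.8, 81.0, 321.3]
tcp_rot: [-3.142, -0.0, 2.741]
ft_force: [0.5, -0.7, -1.3]
opening: 10.9
clock: 12.35
eef_pos: [530.8, 81.0, 320.8]
tcp_rot: [-3.142, -0.0, 2.741]
ft_force: [-0.2, 0.2, -1.6]
opening: 11.0
t 12.4 pos [530.8  81.  320.8] rot [-180.     -0.    157.03] dp [-0.      0.0004  0.0135] spin 0.13 dist 13.5 op 10.8 F [-0.17 -0.18 -1.31] T [-0.018  0.027 -0.029]
t 12.45 pos [530.8  81.  320.8] rot [-180.     -0.    157.02] dp [-0.      0.0004  0.0135] spin 0.12 dist 13.5 op 10.9 F [ 0.39  0.65 -0.81] T [-0.028  0.027  0.022]
t 12.5 pos [530.8  81.  320.8] rot [180.    -0.   157.03] dp [-0.      0.0003  0.0135] spin 0.13 dist 13.5 op 10.8 F [ 0.65 -0.18  0.11] T [ 0.022 -0.002  0.023]
```

```bash
python3 -m crank '[{"gripper":1,"dp":[0,0,0.0004],"spin":0},{"gripper":1,"dp":[0,0,0.0008],"spin":0},{"gripper":1,"dp":[0,0,0.0012],"spin":0},{"gripper":1,"dp":[0,0,0.0016],"spin":0},{"gripper":1,"dp":[0,0,0.002],"spin":0}]'
python3 -c "
from h import *
p=vision.get_image('wrist');go(531,81.3,307.3,156.9)
cv2.imwrite('pics/w10z.png',cv2.resize(p['img'][185:355,230:330,::-1],None,fx=3,fy=3,interpolation=2))
s=vision.get_image('scene')
u,v=map(int,proj(s,[531,81,120])); cv2.imwrite('pics/s10z.png',cv2.resize(s['img'][v-30:v+30,u-40:u+40,::-1],None,fx=8,fy=8,interpolation=2))
"
```

```text
clock: 13.12
eef_pos: [530.9, 81.0, 318.7]
tcp_rot: [3.142, -0.0, 2.741]
ft_force: [-0.4, -0.1, -1.0]
opening: 11.1
t 13.18 pos [530.8  81.  318.7] rot [-180.     -0.    157.03] dp [-0.      0.0003  0.0114] spin 0.13 dist 11.4 op 10.5 F [-1.06 -0.35 -1.49] T [-0.028  0.004 -0.008]
```

View pics/w10z.png

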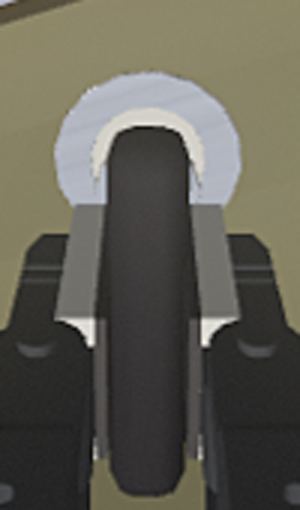

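View pics/s10z.png

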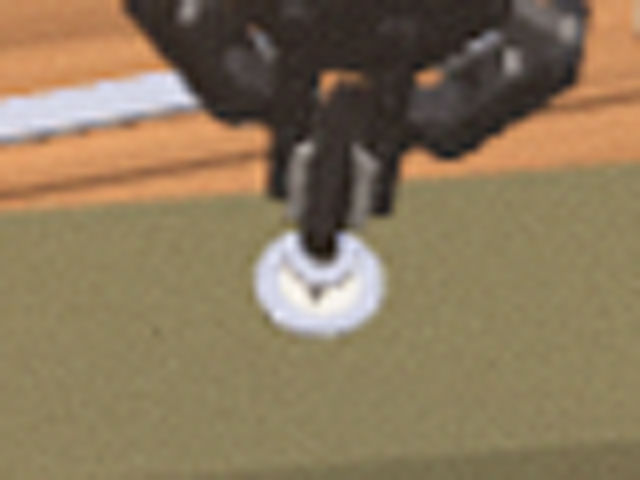

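The handle hasn't slipped in the grip and there's no reaction force, so the blade tip is already inside the slot. Continuing gently.

```bash
python3 -m crank '[{"gripper":1,"dp":[0,0,0.0008],"spin":0},{"gripper":1,"dp":[0,0,0.0016],"spin":0},{"gripper":1,"dp":[0,0,0.0024],"spin":0},{"gripper":1,"dp":[0,0,0.0032],"spin":0},{"gripper":1,"dp":[0,0,0.004],"spin":0}]'
python3 -m crank '[{"gripper":1,"dp":[0,0,0.0008],"spin":0},{"gripper":1,"dp":[0,0,0.0016],"spin":0},{"gripper":1,"dp":[0,0,0.0024],"spin":0},{"gripper":1,"dp":[0,0,0.0032],"spin":0},{"gripper":1,"dp":[0,0,0.004],"spin":0}]'
```

```text
clock: 13.85
eef_pos: [530.8, 81.0, 314.7]
tcp_rot: [3.142, -0.0, 2.741]
ft_force: [-0.0, 0.9, -0.6]
opening: 11.0
clock: 14.48
eef_pos: [530.8, 81.0, 310.7]
tcp_rot: [3.142, 0.0, 2.741]
ft_force: [0.3, 0.7, -1.0]
opening: 10.8
```

```bash
python3 -m crank '[{"gripper":1,"dp":[0,0,0.0004],"spin":0},{"gripper":1,"dp":[0,0,0.0008],"spin":0},{"gripper":1,"dp":[0,0,0.0012],"spin":0},{"gripper":1,"dp":[0,0,0.0016],"spin":0},{"gripper":1,"dp":[0,0,0.0018],"spin":0}]'
python3 -c "
from h import *
go(531,81.3,307.3,156.9)"
```

```text
clock: 15.1
eef_pos: [530.8, 81.0, 308.9]
tcp_rot: [-3.142, -0.0, 2.741]
ft_force: [-0.3, -0.0, -1.1]
opening: 10.7
t 15.1 pos [530.8  81.  308.9] rot [-180.     -0.    157.03] dp [-0.      0.0003  0.0016] spin 0.13 dist 1.7 op 10.7 F [-0.31 -0.   -1.09] T [-0.043 -0.009 -0.026]
```

```bash
python3 -m crank '[{"gripper":1,"dp":[0,0,0.0003],"spin":0},{"gripper":1,"dp":[0,0,0.0006],"spin":0},{"gripper":1,"dp":[0,0,0.0009],"spin":0},{"gripper":1,"dp":[0,0,0.001],"spin":0},{"gripper":1,"dp":[0,0,0.001],"spin":0}]'
python3 -m crank '[{"gripper":1,"dp":[0,0,0.0001],"spin":0},{"gripper":1,"dp":[0,0,0.0002],"spin":0},{"gripper":1,"dp":[0,0,0.0003],"spin":0},{"gripper":1,"dp":[0,0,0.0004],"spin":0},{"gripper":1,"dp":[0,0,0.0004],"spin":0}]'
```

```text
clock: 15.72
eef_pos: [530.9, 81.0, 308.0]
tcp_rot: [-3.142, 0.0, 2.741]
ft_force: [-0.1, -0.4, -0.9]
opening: 10.7
clock: 16.35
eef_pos: [530.9, 81.0, 307.9]
tcp_rot: [3.141, 0.0, 2.741]
ft_force: [-0.1, -0.3, 3.9]
opening: 10.7
```

```bash
python3 -m crank '[{"gripper":1,"dp":[0,0,0.0001],"spin":0},{"gripper":1,"dp":[0,0,0.0002],"spin":0},{"gripper":1,"dp":[0,0,0.0003],"spin":0},{"gripper":1,"dp":[0,0,0.0004],"spin":0},{"gripper":1,"dp":[0,0,0.0004],"spin":0}]'
python3 -c "
from h import *
p=vision.get_image('wrist');go(531,81.3,307.3,156.9)
cv2.imwrite('pics/w11z.png',cv2.resize(p['img'][185:355,230:330,::-1],None,fx=3,fy=3,interpolation=2))
s=vision.get_image('scene');go(531,81.3,307.3,156.9)
u,v=map(int,proj(s,[531,81,120])); cv2.imwrite('pics/s11z.png',cv2.resize(s['img'][v-30:v+30,u-40:u+40,::-1],None,fx=8,fy=8,interpolation=2))
"
```

```text
clock: 16.98
eef_pos: [530.9, 81.0, 307.6]
tcp_rot: [3.141, 0.001, 2.741]
ft_force: [-1.7, -0.3, 5.9]
opening: 10.8
t 17.02 pos [530.9  81.  307.6] rot [1.7999e+02 3.0000e-02 1.5702e+02] dp [0.0001 0.0003 0.0003] spin 0.12 dist 0.5 op 10.9 F [-2.21  0.35  5.32] T [-0.061  0.428  0.003]
t 17.07 pos [530.9  81.  307.6] rot [1.7999e+02 3.0000e-02 1.5703e+02] dp [0.     0.0003 0.0003] spin 0.13 dist 0.4 op 10.9 F [-1.38  0.27  5.91] T [-0.051  0.437 -0.012]
```

View pics/s11z.png

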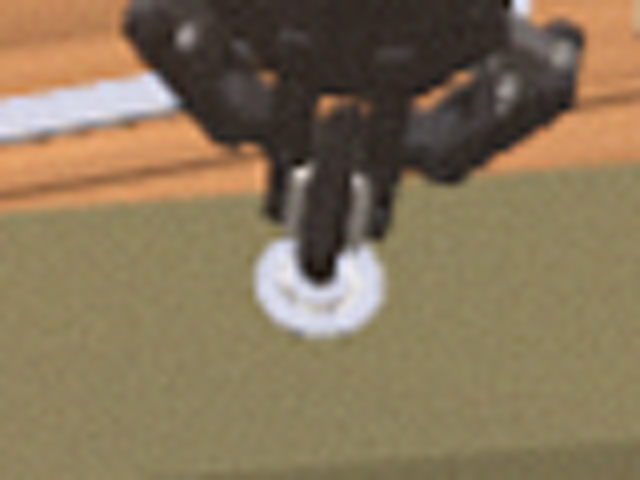

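View pics/w11z.png

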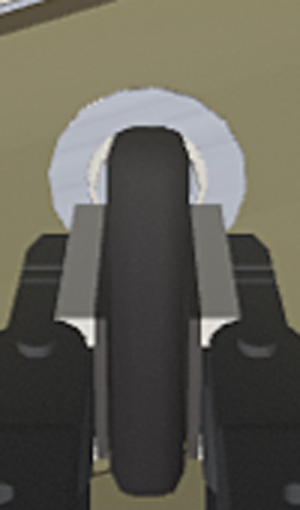

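The collar is sitting inside the ring on the lock face, with about 7 N of reaction, so the key is home. Time to turn clockwise, about 72° to the stop.

```bash
python3 -m crank '[{"gripper":1,"dp":[0,0,0],"spin":4},{"gripper":1,"dp":[0,0,0],"spin":8},{"gripper":1,"dp":[0,0,0],"spin":12},{"gripper":1,"dp":[0,0,0],"spin":16},{"gripper":1,"dp":[0,0,0],"spin":20}]'
python3 -c "
from h import *
p=vision.get_image('wrist');go(531,81.3,307.3,84.5)
cv2.imwrite('pics/w12.png',p['img'][:,:,::-1])"
```

```text
clock: 17.7
eef_pos: [531.0, 81.1, 307.6]
tcp_rot: [3.141, 0.0, 2.39]
ft_force: [-2.0, 0.7, 6.6]
opening: 10.8
t 17.75 pos [531.   81.1 307.6] rot [1.7996e+02 2.0000e-02 1.3681e+02] dp [0.0001 0.0002 0.0003] spin 52.31 dist 0.4 op 10.8 F [-2.08  0.36  5.36] T [0.044 0.386 0.046]
```

View pics/w12.png

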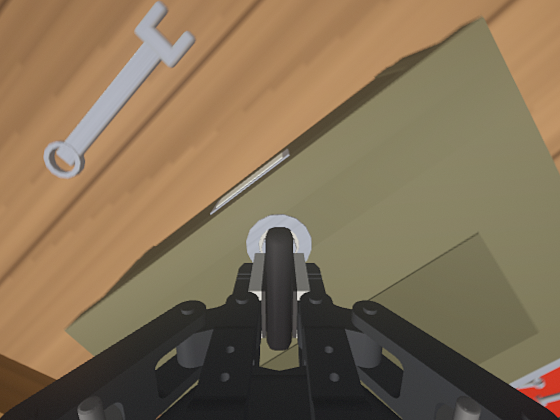

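The key is turning with the gripper: its handle is still centred between the pads at (279,290), and the collar stays in the ring at (279,240). I'll keep turning.

```bash
python3 -m crank '[{"gripper":1,"dp":[0,0,0],"spin":5},{"gripper":1,"dp":[0,0,0],"spin":10},{"gripper":1,"dp":[0,0,0],"spin":15},{"gripper":1,"dp":[0,0,0],"spin":20},{"gripper":1,"dp":[0,0,0],"spin":25}]'
python3 -m crank '[{"gripper":1,"dp":[0,0,0],"spin":4},{"gripper":1,"dp":[0,0,0],"spin":8},{"gripper":1,"dp":[0,0,0],"spin":12},{"gripper":1,"dp":[0,0,0],"spin":16},{"gripper":1,"dp":[0,0,0],"spin":20}]'
python3 -c "
from h import *
p=vision.get_image('wrist');go(531,81.3,307.3,84.5)"
```

```text
clock: 18.38
eef_pos: [531.0, 81.1, 307.6]
tcp_rot: [3.141, -0.0, 1.953]
ft_force: [-0.9, 1.8, 5.8]
opening: 10.7
clock: 19.0
eef_pos: [531.1, 81.1, 307.7]
tcp_rot: [3.141, -0.0, 1.604]
ft_force: [-2.1, -0.1, 6.0]
opening: 10.9
t 19.05 pos [531.1  81.1 307.7] rot [ 1.7994e+02 -2.0000e-02  9.1820e+01] dp [ 0.0002 -0.0001  0.0004] spin 7.32 dist 0.4 op 10.9 F [-1.25  0.49  4.88] T [0.095 0.291 0.06 ]
```

```bash
python3 -m crank '[{"gripper":1,"dp":[0,0,0],"spin":2},{"gripper":1,"dp":[0,0,0],"spin":4},{"gripper":1,"dp":[0,0,0],"spin":5},{"gripper":1,"dp":[0,0,0],"spin":6},{"gripper":1,"dp":[0,0,0],"spin":6.5}]'
python3 -c "
from h import *
p=snap('wrist','w13.png');go(531,81.3,307.3,84.5)
s=snap('scene','s13.png');go(531,81.3,307.3,84.5)
print(np.degrees(arm.observe()['qpos']))"
```

```text
clock: 19.68
eef_pos: [531.1, 81.1, 307.7]
tcp_rot: [3.141, -0.001, 1.493]
ft_force: [-0.9, -0.2, 6.6]
opening: 11.1
t 19.73 pos [531.1  81.1 307.7] rot [ 1.7994e+02 -3.0000e-02  8.5520e+01] dp [ 0.0002 -0.0001  0.0004] spin 1.02 dist 0.4 op 10.9 F [-1.04  0.54  5.7 ] T [0.096 0.376 0.103]
t 19.77 pos [531.1  81.1 307.7] rot [ 1.7993e+02 -3.0000e-02  8.5540e+01] dp [ 0.0002 -0.0002  0.0004] spin 1.04 dist 0.5 op 11.1 F [-0.51 -0.27  5.77] T [0.072 0.293 0.039]
[ 8.05853699e-01  2.22438800e+01 -2.11183206e+01  4.65677162e+01
  2.31978718e-02  9.52671227e+01]
```

View pics/w13.png

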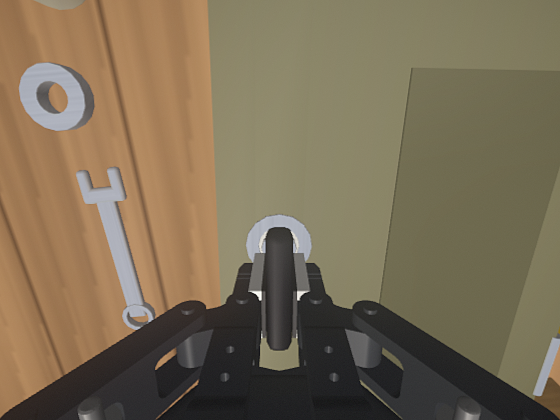

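The handle now lies along the chest's front edge (image line (210,0)–(219,290)), about 1° short of the stop. I'll ease up a few millimetres to see whether the lid follows.

```bash
python3 -m crank '[{"gripper":1,"dp":[0,0,-0.001],"spin":0.5},{"gripper":1,"dp":[0,0,-0.002],"spin":1},{"gripper":1,"dp":[0,0,-0.003],"spin":1},{"gripper":1,"dp":[0,0,-0.004],"spin":1},{"gripper":1,"dp":[0,0,-0.005],"spin":1}]'
python3 -c "
from h import *
p=snap('wrist','w14.png');go(531,81.3,307.3,84.5)
s=snap('scene','s14.png');go(531,81.3,307.3,84.5)
a=cv2.imread('pics/s13.png');b=cv2.imread('pics/s14.png')
f=lambda i:cv2.resize(i[140:270,250:410],None,fx=2.4,fy=2.4,interpolation=2)
cv2.imwrite('pics/c14.png',np.hstack([f(a),f(b)]))"
```

```text
clock: 20.4
eef_pos: [531.2, 81.0, 312.3]
tcp_rot: [3.141, -0.0, 1.475]
ft_force: [1.2, 0.6, 2.9]
opening: 11.0
t 20.45 pos [531.2  81.  312.5] rot [ 1.7994e+02 -2.0000e-02  8.4530e+01] dp [ 0.0002 -0.0002  0.0052] spin 0.03 dist 5.2 op 10.8 F [0.94 0.39 2.99] T [ 0.279 -0.155  0.062]
t 20.5 pos [531.2  81.  312.4] rot [ 1.7994e+02 -2.0000e-02  8.4530e+01] dp [ 0.0002 -0.0002  0.0051] spin 0.03 dist 5.1 op 10.6 F [ 1.27 -0.1   2.87] T [ 0.247 -0.312  0.073]
```

View pics/c14.png

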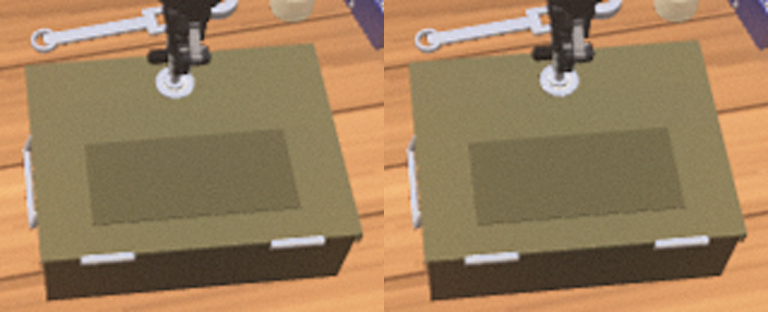

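View pics/w14.png

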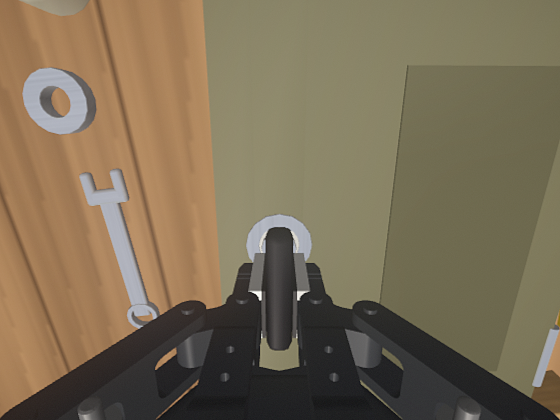

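The lid follows the key: ring and collar keep the same place in the wrist picture while the bench shrinks, and about 4 N is still pushing up. I'll rise a little more and then release.

```bash
python3 -m crank '[{"gripper":1,"dp":[0,0,-0.001],"spin":0},{"gripper":1,"dp":[0,0,-0.002],"spin":0},{"gripper":1,"dp":[0,0,-0.003],"spin":0},{"gripper":1,"dp":[0.0,0,-0.004],"spin":0},{"gripper":1,"dp":[0,0,-0.004],"spin":0}]' 20
python3 -c "
from h import *
go(531,81.3,307.3,84.5)"
python3 -m crank '[{"gripper":0.7,"dp":[0,0,0],"spin":0},{"gripper":0.6,"dp":[0,0,0],"spin":0},{"gripper":0.4,"dp":[0,0,0],"spin":0},{"gripper":0.1,"dp":[0,0,0],"spin":0},{"gripper":-0.2,"dp":[0,0,0],"spin":0}]'
python3 -c "
from h import *
go(531,81.3,307.3,84.5)
p=snap('wrist','w15.png')
s=snap('scene','s15.png')
f=lambda i:cv2.resize(i[120:270,250:410],None,fx=4,fy=4,interpolation=2)
cv2.imwrite('pics/c15.png',f(s['img'][:,:,::-1]))"
```

```text
clock: 21.12
eef_pos: [531.1, 81.0, 316.4]
tcp_rot: [3.141, -0.0, 1.475]
ft_force: [3.5, 1.1, 1.4]
opening: 10.9
t 21.12 pos [531.1  81.  316.4] rot [ 1.7995e+02 -1.0000e-02  8.4520e+01] dp [ 0.0003 -0.0001  0.0091] spin 0.02 dist 9.1 op 10.9 F [3.48 1.13 1.42] T [ 0.346 -0.798  0.06 ]
clock: 21.75
eef_pos: [530.5, 81.0, 315.9]
tcp_rot: [-3.14, 0.0, 1.475]
ft_force: [-0.6, 0.3, 0.4]
opening: 51.1
t 21.75 pos [530.5  81.  315.9] rot [-1.7993e+02  1.0000e-02  8.4520e+01] dp [0.0004 0.0005 0.0086] spin 0.02 dist 8.6 op 51.1 F [-0.57  0.27  0.4 ] T [ 0.029  0.017 -0.07 ]
```

View pics/c15.png

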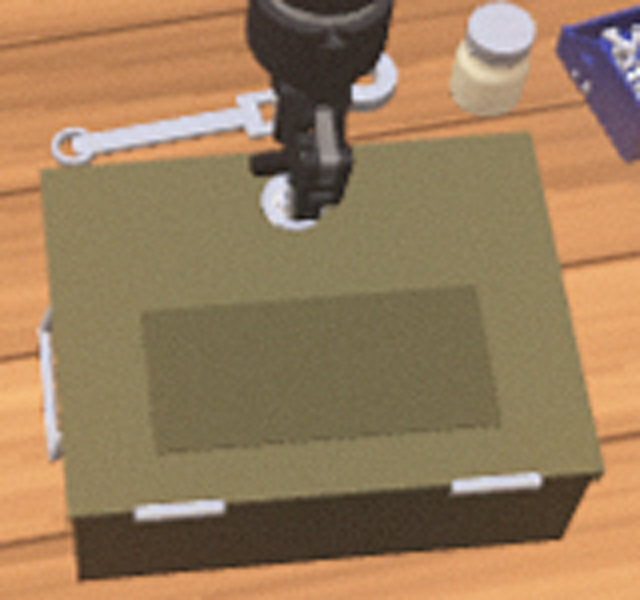

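View pics/w15.png

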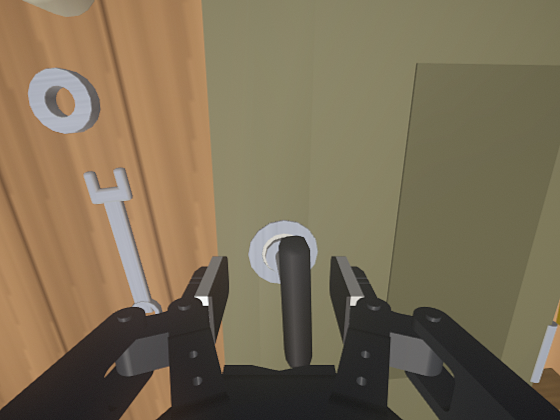

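Released. The key stands in the lock, leaning with the raised lid, with its handle at (293,300) clear of both pads. I'll open fully and withdraw straight up.

```bash
python3 -m crank '[{"gripper":-0.6,"dp":[0,0,0],"spin":0},{"gripper":-1,"dp":[0,0,0],"spin":0},{"gripper":-1,"dp":[0,0,-0.01],"spin":0},{"gripper":-1,"dp":[0,0,-0.03],"spin":0},{"gripper":-1,"dp":[0,0,-0.06],"spin":0}]'
python3 -m crank '[{"gripper":-1,"dp":[0,0,-0.03],"spin":0},{"gripper":-1,"dp":[0,0,-0.06],"spin":0},{"gripper":-1,"dp":[0,0,-0.06],"spin":0},{"gripper":-1,"dp":[0,0,-0.06],"spin":0},{"gripper":-1,"dp":[0,0,-0.06],"spin":0}]'
python3 -c "
from h import *
import pickle
go(531,81.3,307.3,84.5)
p=snap('wrist','w16.png');pickle.dump(p,open('w16.pkl','wb'))
s=snap('scene','s16.png');pickle.dump(s,open('s16.pkl','wb'))
f=lambda i:cv2.resize(i[120:270,250:410],None,fx=4,fy=4,interpolation=2)
cv2.imwrite('pics/c16.png',f(s['img'][:,:,::-1]))
for q in (p,s):
  for t in ['panel_key','lock_face','key_handle']:
    for r in vision.landmark_of(q,t)[:3]: print(t,np.round(w(q,r['location']),1),round(r['confidence'],2))"
```

```text
clock: 22.48
eef_pos: [530.5, 81.0, 376.8]
tcp_rot: [-3.14, 0.0, 1.475]
ft_force: [0.9, -0.1, -0.4]
opening: 85.4
clock: 23.1
eef_pos: [530.5, 81.0, 435.1]
tcp_rot: [-3.14, 0.0, 1.475]
ft_force: [-0.0, -0.1, 0.7]
opening: 85.6
t 23.1 pos [530.5  81.  435.1] rot [-1.7988e+02  1.0000e-02  8.4530e+01] dp [0.0004 0.0008 0.1278] spin 0.03 dist 127.8 op 85.6 F [-0.03 -0.14  0.68] T [-0.044  0.012 -0.018]
panel_key [530.2  82.6 124.7] 0.64
lock_face [528.6  81.3 127.4] 0.67
key_handle [539.2  82.3 170.8] 0.94
panel_key [ 4.017e+02  3.821e+02 -4.000e-01] 0.72
panel_key [533.2  82.6 117.8] 0.69
panel_key [ 312.9 -232.5   11.2] 0.5
lock_face [532.   79.1 120.9] 0.96
key_handle [539.9  77.9 173.1] 0.72
key_handle [ 778.1 -186.5   -1. ] 0.72
key_handle [ 272.7 -231.2    5.8] 0.66
```

View pics/c16.png

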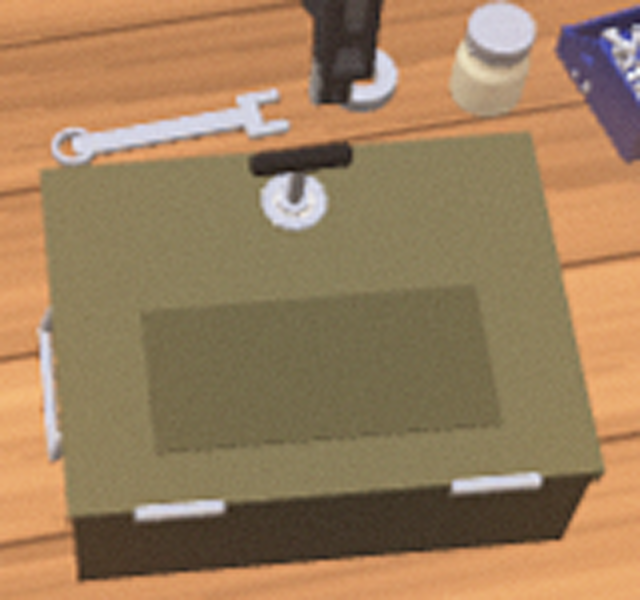

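View pics/w16.png

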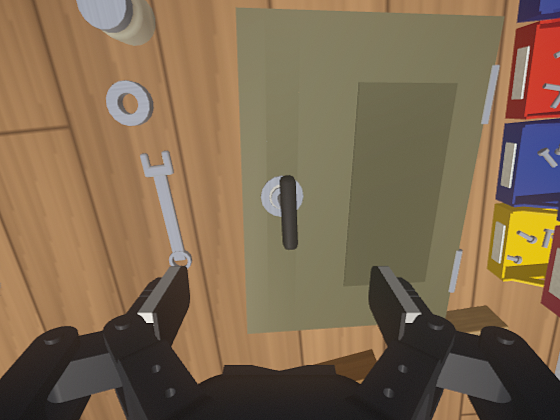

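Run:
```python
from h import *
import pickle
p=pickle.load(open('w16.pkl','rb'))
an=lambda a,b:np.degrees(np.arctan2(*(b-a)[[1,0]]))
print('handle',an(atz(p,291,249,177),atz(p,287,176,175)),atz(p,289,212,177))
print('lid front',an(atz(p,248,332,124),atz(p,236,8,124)))
cv2.imwrite('pics/w16z.png',cv2.resize(p['img'][165:260,240:330,::-1],None,fx=6,fy=6,interpolation=2))
q=vision.get_image('wrist'); print('moved px',np.abs(q['img'].astype(int)-p['img'])[160:260,250:320].max())
```

```text
handle 88.08859338583078 [537.47302833  82.60753973 177.        ]
lid front 84.58484662539793
moved px 157
```

View pics/w16z.png

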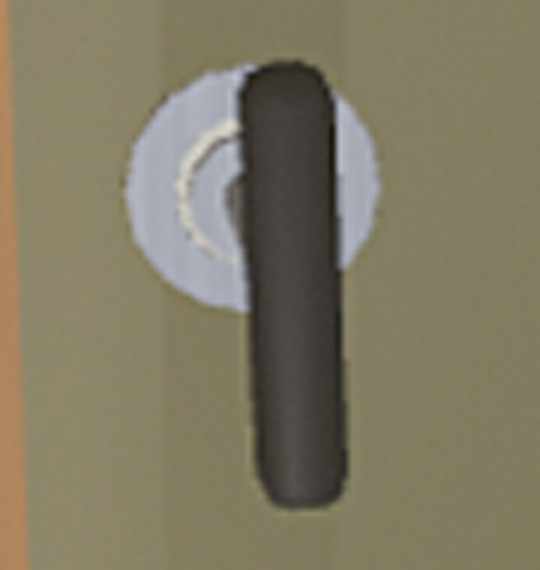

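Run:
```python
from h import *
a=vision.get_image('wrist');b=vision.get_image('wrist');d=np.abs(a['img'].astype(int)-b['img'])
print('diff',d[160:260,250:320].mean(),d.mean()); go(531,81,307,84.5)
print(ticket.hand_in())
```

```text
diff 0.9538571428571428 0.9759566326530612
t 23.65 pos [530.9  81.  436.2] rot [180.     0.    84.53] dp [-0.000e+00  1.000e-04  1.292e-01] spin 0.03 dist 129.2 op 85.3 F [-0.02  0.34  0.08] T [-0.054  0.001  0.045]
the job is handed in; nothing more can be done
None
```

The job is handed in at 23.7 s of the 64 s allowed: the key stands in the lock at the stop and the lid is sprung ajar. No verdict came back, so the points below are my own checks.

- **Lifting and fitting:** I took the black-handled key from the block and found the slot about 17° clockwise of the chest's x line. The blade went in without resistance, and I pressed the collar home with about 7 N by the wrist reading.
- **Turning:** I turned the key clockwise about 72° to the stop, let the lid rise with it about 9 mm, then released it and withdrew straight up.
- **Lid:** the networks placed the lock face at 121–127 mm height, about 18 mm or a little more above shut. That agrees with about 0.1 rad open.
- **Key:** the collar sits inside the ring. The handle measured about 3.5° from the chest's y, well inside the 14° allowed.
- **At rest:** one picture comparison around the lock showed a large change, but the first of the two shots was taken while the arm was still settling. Two later shots differed only by noise.
- **Other things:** the gripper was open about 130 mm above the lock, touching nothing. I saw no bench item displaced in the pictures I viewed, but I did not measure their positions or look at the block again after the key was lifted out.

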